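# Free the stone cabinet's fall-front door

### The arm

A 6-joint arm with a two-finger parallel gripper is mounted at the origin on the work surface. World frame = base frame: x ahead of the robot, y to its left, z up, the work surface at z = 0. Lengths are in mm, angles in rad, forces in N, time in s.
With the tool pointing down it reaches from about 250 to 850 mm from the base axis. Payload 12.5 kg.
Tool frame: the origin (TCP) lies between the finger pads; the fingertips stand 14 mm ahead of it and the grasp point (between the pads) lies 5 mm behind it (env.finger_overhang is the distance from the TCP to the fingertips, in mm); z points along the fingers, y is the direction in which the jaws open and shut (so a half turn about z gives the same grasp; the last joint's range is limited). The gripper opens to 93 mm and grips with 3 to 60 N. Pads are 15 mm wide; open, the fingers measure 128 mm over their backs; the gripper's body (75 mm by 188 mm) begins 65 mm behind the grasp point.
Start: joints at [-1.391, 0.351, 1.652, -0, 1.139, -0.085], TCP at [143.964, -530.809, 202.533] pointing down, gripper open.
Joint ranges: [-2.75, 2.75], [-0.79, 2.1], [0.01, 2.65], [-1.57, 4.71], [0.07, 3.14], [-2.87, 2.87]. Speed limits (rad/s): [2.22, 2.22, 2.79, 3.14, 3.14, 3.14].

### API

Orientations are given as a rotation vector (axis times angle).
In Python, from station import env gives the robot as it stands.
- The arm moves only by the tool carry_out, never from a script. Its argument "plan" is a list that holds one entry, the list of rows, each a list of 7 numbers: the turn, a rotation vector about the world's x, y, z in rad, then the shift along the world's x, y, z in mm, then the gripper's target within -1 to 1 (fully open at 1, half-way at 0, shut at -1). A call has exactly 5 rows; each row shifts and turns the commanded pose from where the row before left it; what a row does not reach is not made up. A row lasts 1/10 s, in which the tool goes at most 50 mm and 8.59 degrees, less where a joint would pass 70% of its speed; a pose out of reach is approached as far as the arm can. A call with a gripper value outside its range is refused whole. The fingers move at their own pace and stop on an object; the grip force is fixed at half the most. Time passes only in rows, so rows that do not move let the fingers close, or fill a call up. It gives the time, the measured TCP pose, the force and the opening at its end, in the units of the state.
- env.sense(): the state, without advancing time (a new reading comes with each control period).
- env.snapshot(name): name is "side" or "top" or "wrist"; returns a dict with "image" (420x560x3 uint8, red, green, blue), "z_map" (420x560 float32, mm along the optical axis (not along the pixel's ray), 0 where there is no reading), "K" (3x3 intrinsics, pixels), "distortion" ([k1, k2, p1, p2, k3] as OpenCV has them; the pictures are not rectified), "pose" (4x4, takes a point from camera to world coordinates); the wrist camera has in their place "hand_eye" (4x4, takes a point from camera to tool coordinates, whose origin is the TCP and whose axes are the flange's). Camera axes: x right, y up, looking along -z (the intrinsics and any distortion apply to the point x, -y, -z); pixel columns grow to the right and rows downward; lengths in mm; the calibration is good to about 2 mm. A picture is of the moment at which its call begins: read the wrist's pose just before it.
- env.job_done(): hands the job in, once; it reports no verdict.
The state is a dict: "t": time; "joints": joint angles; "joint_velocities": joint speeds; "joint_torque": joint torques, N m; "position": TCP position; "eef_rot": TCP orientation; "force": force on the tool from outside, world axes, zero at the start; "ft_torque": the same for the moment, N m; "width": finger opening in mm.
Only numpy, scipy, OpenCV 4.12 (cv2) and the standard library are available. Lean on these libraries where they do the work, as an engineer would, in place of code of your own. Each camera call takes 0.05 s, during which the arm holds its last target.

### The job

Take the slim punch with the square wooden handle out of its stand, put its tip down through the brass-framed slot in the top of the little wooden cabinet and press the sprung hook beneath it gently down until the door lets go and falls fully open. Feel for the hook and do not lean on it or on the cabinet: more than 20 N bends it. Then stand the punch upright in its own hole again with its collar resting on the block, and leave everything else as it was.

Things in the scene. Friction and masses are not known exactly. Their poses are not given: they have to be found in the camera images.
- cabinet: small wooden stone cabinet fixed to the table, left or right: 140 mm (x) by 200 (y) by 130 high; origin mid underside, x to its door side, z up. The top's slot has the flat 20 x 26 mm pad of the door's sprung hook right below, filling it. The pad's height was set by hand: 14 to 30 mm below the slot's mouth, not measured, so feel for it; hook and cabinet stand 20 N at most
- slot (a point): middle of the slot's mouth in the cabinet's top face, at x 45, y 0, z 130 mm of the cabinet; brass frame, hole 13 mm (x) by 20 (y), top 10 mm thick. The pad below moves straight down on a spring: 4 N starts it, 0.5 N more per mm. The door lets go 7 mm below the pad's rest height, hard stop at 10.5 mm. Let up before the door is 0.1 rad open, the hook may catch again
- cab_door (a joint): angle (rad) of the cabinet's fall-front door, a panel 196 x 112 x 10 mm hinged at its lower edge on the cabinet's +x side, away from the robot. 0 shut (0.006 play while hooked), 1.5 fully open, flat in front of the cabinet. Once the hook is down far enough, spring and weight swing it open by themselves within about 3 s
- punch: slim punch, loose, about 100 g, upright in the stand. Origin at the middle of its lower tip, z up to the handle. From the tip: round steel shaft 8 mm thick to 62 mm, round brass collar 28 mm across from 62 to 67 mm, dark square wooden handle 18 x 18 mm (sides along its x and y) from 67 to 119 mm. It may be turned a little in its hole
- stand_hole (a point): middle of the mouth of the slim punch's own hole, in the top of the light wooden stand (fixed block, 60 mm along its x, 130 along its y, 70 high); axes along the block, z up. Hole 13 mm across, right through; with the collar on the block the tip is 62 mm below the mouth. The other punch stands 70 mm away along +y
- tin: small round lidded tin, 36 mm across, 24 mm high, standing on the rear of the cabinet's top; origin centre of underside; leave it there
- doming: the other punch in the stand: all bright steel, thick round shaft 18 mm, round head; too thick for the slot; origin centre of its lower end; leave it in the stand
- jar: glass jar, 60 mm across, 70 mm high, to the robot's left; leave alone
- mandrel: upright tapered steel ring mandrel on a round foot 64 mm across, 190 mm high, to the robot's right; leave alone
Not all that is in view belongs to the job. Leave any pink look-alike of the punch alone.

How it is judged:
By the outcome, as a careful person would: the job done as asked, in the order asked, and still so for the second after the job is handed in, with the robot touching nothing.
It also fails if it takes over 58 s, if anything falls off the work surface, if the arm or the gripper's body presses on something with over 40 N, if the wrist force passes 120 N, or if a joint passes its speed limit or range.

## Working session

There is one attempt and no reset: what is moved stays moved. The work goes in short steps, Python scripts to look and compute and a tool call to move; the robot and the scene stay as the last step left them, time stands still between calls to the robot, and variables do not carry over. Pictures are saved under pics/ and viewed, and the job is handed in when it is done.

Besides the shell and the picture viewer there is one more tool, called after "Call:" by a JSON object that holds its "op" and its "data". carry_out: Moves the arm, as the interface text tells. Its arguments: {"type":"object","properties":{"plan":{"type":"array"}},"required":["plan"]}

```bash
ls; mkdir -p pics
cat > h.py <<'E'
import numpy as np, cv2
from station import env
def save(im,n): cv2.imwrite(f'pics/{n}.png',cv2.cvtColor(im,cv2.COLOR_RGB2BGR))
def pix2w(s,u,v,T=None,z=None):
    """pixel -> world, by depth map, or intersect with plane z"""
    p=cv2.undistortPoints(np.array([[[u,v]]],float),s['K'],np.array(s['distortion'],float))[0,0]
    d=np.array([p[0],-p[1],-1.0]); T=s['pose'] if T is None else T
    T=np.array(T)
    if z is None:
        uu,vv=int(round(u)),int(round(v)); w=s['z_map'][vv-1:vv+2,uu-1:uu+2]; w=w[w>0]; k=np.median(w)
    else: k=(z-T[2,3])/(T[:3,:3]@d)[2]
    return T[:3,:3]@(d*k)+T[:3,3]
def w2pix(s,P,T=None):
    T=np.array(s['pose'] if T is None else T); q=np.linalg.inv(T)@np.append(P,1)
    o,_=cv2.projectPoints(np.array([[q[0],-q[1],-q[2]]]),np.zeros(3),np.zeros(3),s['K'],np.array(s['distortion'],float)); return o[0,0]
E
python3 - <<'E'
from h import *
import pickle
print(env.sense())
for n in ['side','top','wrist']:
    s=env.snapshot(n); save(s['image'],n+'0'); pickle.dump(s,open(f'{n}0.pkl','wb'))
    print(n,s['K'],s['distortion'],s.get('pose',s.get('hand_eye')))
E
```

```text
pics
{'t': 0.0, 'joints': array([-1.39060514e+00,  3.51232081e-01,  1.65242314e+00, -2.94376331e-05,
        1.13908495e+00, -8.45946038e-02]), 'joint_velocities': array([-0.00076738, -0.00133922,  0.00098785, -0.00066689,  0.0003226 ,
        0.00012385]), 'joint_torque': array([-1.36483010e-03, -4.97325540e+01, -2.85254753e+01,  6.97702216e-02,
        2.56643660e-02, -1.16303054e-04]), 'position': array([ 143.89164144, -530.47116521,  202.00407299]), 'eef_rot': array([-3.11296265e+00, -4.14578630e-01,  1.28016679e-04]), 'force': array([-0.3546512 , -0.81562749, -0.62774956]), 'ft_torque': array([ 0.005748  , -0.11170083,  0.00210441]), 'width': 92.80742335244408}
side [[450.52855487   0.         280.34449355]
 [  0.         450.52855487 205.23385016]
 [  0.           0.           1.        ]] [-0.01064652  0.          0.          0.          0.        ] [[-9.70989325e-01  1.64312091e-01 -1.73727566e-01  3.12153410e+02]
 [-2.38947993e-01 -6.94500447e-01  6.78655278e-01  7.68939788e+02]
 [-9.14260442e-03  7.00478883e-01  7.13614564e-01  9.03152954e+02]
 [ 0.00000000e+00  0.00000000e
[... 258 characters left out ...]
75e-01 -1.30303962e-01  3.56338654e+02]
 [-9.99894553e-01  1.36980728e-02  4.82142862e-03  1.80569822e+01]
 [ 6.56482673e-03  1.30227768e-01  9.91462370e-01  1.24942025e+03]
 [ 0.00000000e+00  0.00000000e+00  0.00000000e+00  1.00000000e+00]]
wrist [[310.0236602    0.         282.60638869]
 [  0.         310.0236602  211.09045149]
 [  0.           0.           1.        ]] [0.01404929 0.         0.         0.         0.        ] [[-2.66508309e-04  9.63573896e-01  2.67442098e-01  7.39150667e+01]
 [ 9.99998856e-01  6.54920393e-04 -1.36312194e-03  4.67660139e-01]
 [-1.48862200e-03  2.67441429e-01 -9.63572969e-01 -1.81819358e+02]
 [ 0.00000000e+00  0.00000000e+00  0.00000000e+00  1.00000000e+00]]
```

View pics/side0.png

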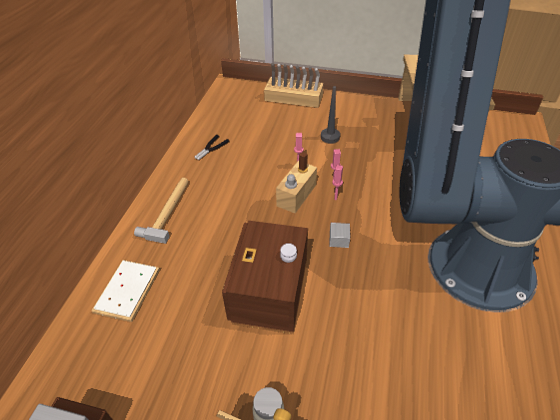

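View pics/top0.png

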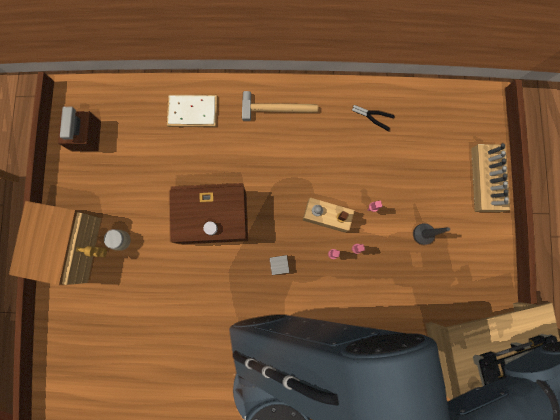

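View pics/wrist0.png

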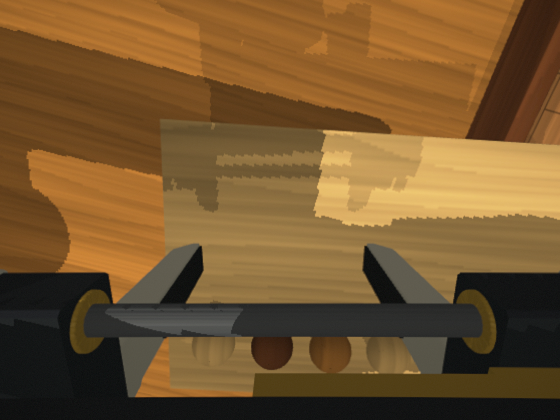

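The side view shows the cabinet with its brass slot at (249,255) and the tin at (288,252). Candidates for the punch are:
- **Dark handle in the stand:** side (303,160), top (343,216). This is my choice.
- **Steel doming punch:** side (291,182).
- **Pink look-alikes:** side (298,145), (337,158) and (337,178).

I'll check the choice in close crops and measure.

Run:
```python
from h import *
import pickle
S=pickle.load(open('side0.pkl','rb'));T=pickle.load(open('top0.pkl','rb'))
a=cv2.resize(S['image'][130:215,260:350],None,fx=6,fy=6,interpolation=cv2.INTER_CUBIC)
b=cv2.resize(T['image'][190:245,295:365],None,fx=7,fy=7,interpolation=cv2.INTER_CUBIC)
save(a,'c_side');save(b,'c_top')
c=cv2.resize(T['image'][175:255,160:255],None,fx=7,fy=7,interpolation=cv2.INTER_CUBIC);save(c,'c_cab')
for n,s,L in [('side',S,[(249,255),(288,252),(303,155),(291,180),(300,185)]),('top',T,[(206,197),(210,228),(342,215),(318,210),(330,220),(240,190)])]:
    for u,v in L: print(n,u,v,pix2w(s,u,v).round(1))
```

```text
side 249 255 [558.4 123.1  31.1]
side 288 252 [445.7 187.1 153.7]
side 303 155 [ 487.1 -169.1  126.5]
side 291 180 [503.4 -95.7  96.7]
side 300 185 [ 481.6 -110.9   69.4]
top 206 197 [536.1 199.5 105.1]
top 210 228 [447.2 178.4 155.5]
top 342 215 [ 489.1 -168.   127.3]
top 318 210 [ 504.5 -106.1  105. ]
top 330 220 [ 481.4 -143.6   69.7]
top 240 190 [552.2 105.1 130.4]
```

View pics/c_side.png

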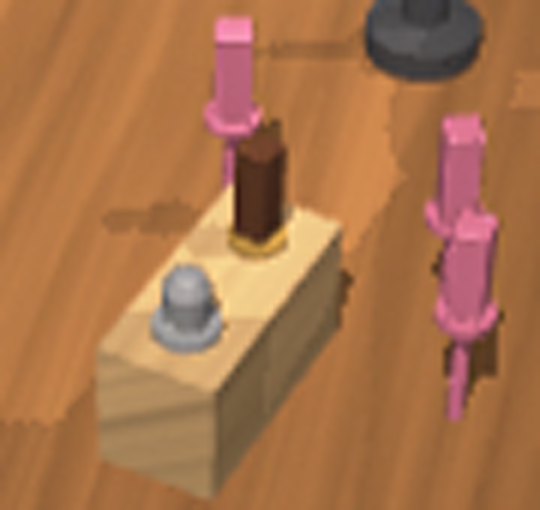

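View pics/c_top.png

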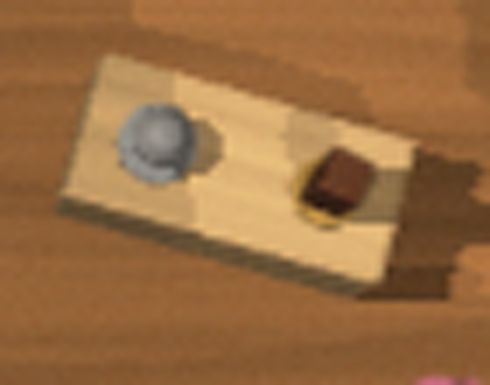

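View pics/c_cab.png

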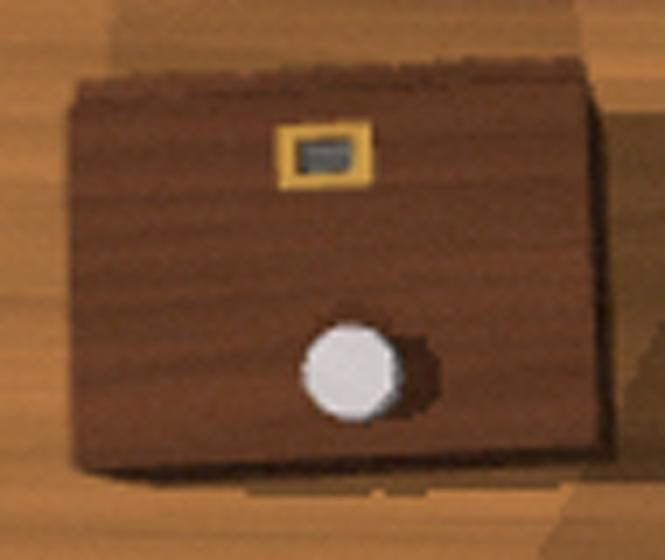

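The crops confirm it: a dark square handle on a brass collar at crop (340,185). The grey round head at (158,143) is the doming punch. I'll go above the stand for a close wrist view, high enough to clear the mandrel.

Call:
{"op": "carry_out", "data": {"plan": [[[0, 0, 0, 0, 0, 45, 1], [0, 0, 0, 10, 10, 45, 1], [0, 0, 0, 30, 30, 10, 1], [0, 0, 0, 34, 34, 0, 1], [0, 0, 0, 34, 34, 0, 1]]]}}

```text
t: 0.65
position: [252.7, -421.6, 302.8]
eef_rot: [3.114, 0.413, 0.0]
force: [0.9, 0.3, -0.2]
width: 93.6
```

Call:
{"op": "carry_out", "data": {"plan": [[[0, 0, 0, 34, 34, 0, 1], [0, 0, 0, 34, 34, 0, 1], [0, 0, 0, 34, 34, 0, 1], [0, 0, 0, 34, 34, 0, 0], [0, 0, 0, 33, 33, -15, 0]]]}}

```text
t: 1.15
position: [422.7, -252.5, 288.8]
eef_rot: [3.112, 0.415, 0.004]
force: [1.0, -0.5, -0.3]
width: 81.4
```

Call:
{"op": "carry_out", "data": {"plan": [[[0, 0, 0, 33, 34, -20, 0], [0, 0, 0, 34, 41, -20, 0], [0, 0, 0, 0, 10, 0, 0], [0, 0, 0, 0, 0, 0, 0], [0, 0, 0, 0, 0, 0, 0]]]}}

```text
t: 1.65
position: [482.7, -175.5, 251.0]
eef_rot: [3.114, 0.414, 0.001]
force: [0.1, -0.2, -0.5]
width: 47.0
```

```bash
cat >> h.py <<'E'
from scipy.spatial.transform import Rotation as Ro
import pickle
def wrist(n):
    st=env.sense(); s=env.snapshot('wrist'); T=np.eye(4); T[:3,:3]=Ro.from_rotvec(st['eef_rot']).as_matrix(); T[:3,3]=st['position']
    s['pose']=T@np.array(s['hand_eye']); s['st']=st; save(s['image'],n); pickle.dump(s,open(n+'.pkl','wb')); return s
E
python3 - <<'E'
from h import *
s=wrist('w1'); st=s['st']; print(st['t'],st['position'],st['eef_rot'],st['force'],st['width'],st['joints'])
E
```

```text
1.65 [ 482.65193272 -175.46407534  251.02623096] [3.11350081e+00 4.14442045e-01 6.18893643e-04] [ 0.06335816 -0.23166702 -0.46503334] 46.99596046946781 [-4.39174942e-01  2.35547707e-01  1.68400998e+00 -3.36604151e-04
  1.22136306e+00  8.67069838e-01]
```

View pics/w1.png

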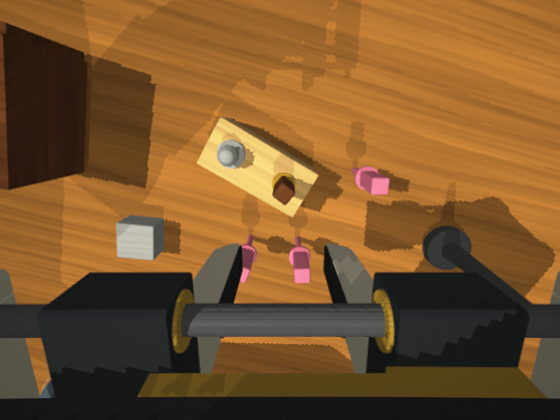

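The wrist view shows the stand at (258,165), the dark handle at (284,188), and pink look-alikes at (247,257), (301,262) and (373,180). Next is a precise measurement in a close crop.

Run:
```python
from h import *
s=pickle.load(open('w1.pkl','rb'))
save(cv2.resize(s['image'][110:225,190:330],None,fx=5.5,fy=5.2,interpolation=cv2.INTER_CUBIC),'c_w1')
save(cv2.resize(s['image'][165:210,265:310],None,fx=13,fy=13,interpolation=cv2.INTER_CUBIC),'c_w1b')
```

```text
(no output)
```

View pics/c_w1.png

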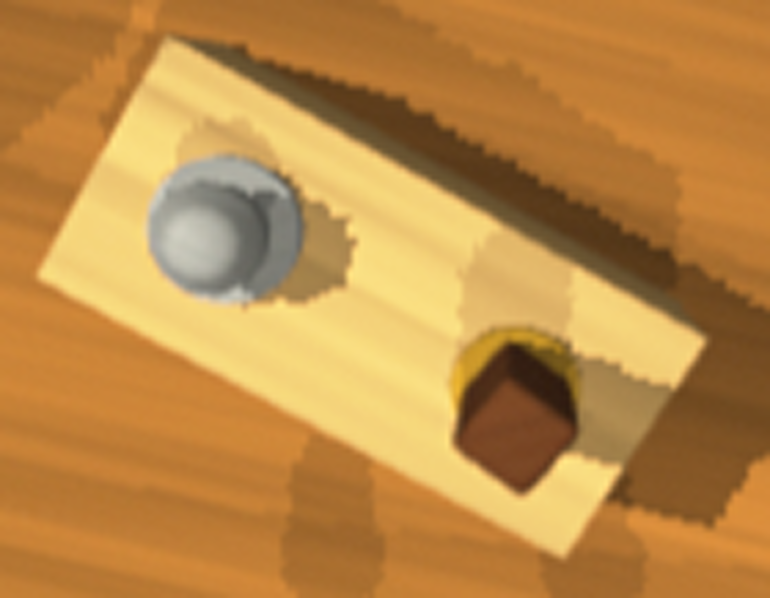

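View pics/c_w1b.png

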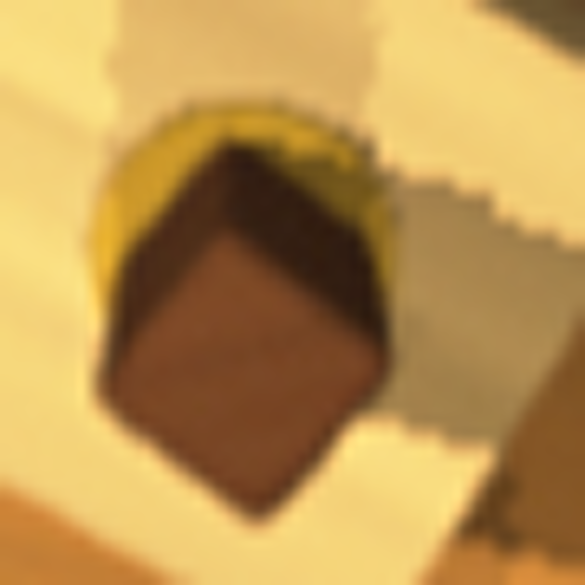

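Run:
```python
from h import *
s=pickle.load(open('w1.pkl','rb'))
H=[pix2w(s,265+(x+.5)/13-.5,165+(y+.5)/13-.5,z=127) for x,y in [(228,230),(388,350),(258,520),(100,388)]]
B=[pix2w(s,190+(x+.5)/5.5-.5,110+(y+.5)/5.2-.5,z=70) for x,y in [(168,38),(707,340),(565,557),(38,275)]]
H=np.array(H);B=np.array(B)
print(H.round(1),H.mean(0)); 
for P in (H,B):
    for i in range(4):
        d=P[(i+1)%4]-P[i]; print(np.linalg.norm(d).round(1),np.degrees(np.arctan2(d[1],d[0])).round(1))
print(B.round(1),B.mean(0)); print('dep',pix2w(s,284,193),pix2w(s,260,180))
# block: +y from the punch to the doming; hole at -35 along y
c=B.mean(0); y=(B[0]-B[1])+(B[3]-B[2]); y/=np.linalg.norm(y); print('y',y,np.degrees(np.arctan2(-y[0],y[1])),'hole pred',c-35*y,'dom',c+35*y)
# collar circle pixels
for x,y in [(92,240),(235,100),(393,235)]: print(pix2w(s,265+x/13-.5,165+y/13-.5,z=75).round(1))
print('tool x yaw',np.degrees(2*np.arctan2(0.41444,3.1135)))
```

```text
[[ 501.1 -171.   127. ]
 [ 495.2 -185.4  127. ]
 [ 479.5 -179.2  127. ]
 [ 486.5 -164.6  127. ]] [ 490.57654394 -175.03154913  127.        ]
15.5 -112.1
16.9 158.6
16.2 64.4
15.9 -23.6
129.3 -105.2
59.3 164.8
129.8 74.7
59.0 -15.7
[[ 544.4  -87.6   70. ]
 [ 510.6 -212.4   70. ]
 [ 453.4 -196.8   70. ]
 [ 487.6  -71.6   70. ]] [ 498.98642163 -142.09350264   70.        ]
dep [ 490.93461966 -175.69977923  126.79118639] [ 486.904687   -147.77376295   69.69919181]
y [2.62698121e-01 9.64878074e-01 4.38782538e-16] -15.230219539238592 hole pred [ 489.79198739 -175.86423521   70.        ] dom [ 508.18085587 -108.32277006   70.        ]
[ 488.  -161.8   75. ]
[ 503.6 -170.9   75. ]
[ 495.5 -187.8   75. ]
tool x yaw 15.164213781277676
```

The block's top measures 129.5 × 59 mm (given 130 × 60), yaw -15.2°. The hole predicted from the block is (489.8, -175.9), and the handle top is at (490.6, -175.0), z 127 as expected, turned about -23°. I turn the tool -38.4° and go to just above the handle.

Call:
{"op": "carry_out", "data": {"plan": [[[0, 0, -0.134, 4, 0, -20, 0], [0, 0, -0.134, 4, 0, -20, 0], [0, 0, -0.134, 0, 0, -20, 0], [0, 0, -0.134, 0, 0, -20, 0], [0, 0, -0.134, 0, 0, -16, 0]]]}}

```text
t: 2.2
position: [490.3, -176.1, 154.1]
eef_rot: [3.075, -0.644, 0.001]
force: [-0.1, 0.3, -0.4]
width: 46.3
```

Run:
```python
from h import *
s=wrist('w2'); st=s['st']; print(st['t'],st['position'],st['eef_rot'],st['force'],st['width'],st['joints'])
t=env.snapshot('top'); save(cv2.resize(t['image'][170:260,290:400],None,fx=6,fy=6,interpolation=cv2.INTER_CUBIC),'t2')
```

```text
2.2 [ 490.33611152 -176.14210693  154.05870958] [ 3.07470911e+00 -6.43719334e-01  5.59994401e-04] [-0.13689163  0.26423409 -0.36898105] 46.30439342288013 [-4.34162609e-01  3.56350970e-01  1.77626050e+00 -1.60190724e-04
  1.00858379e+00  1.54947628e+00]
```

View pics/w2.png

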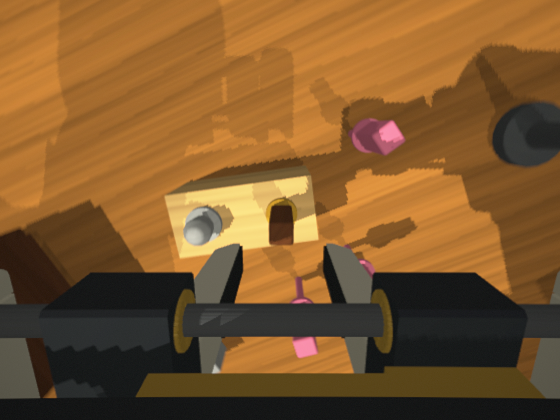

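The handle at (281,235) sits square and centred between the fingers, at (241,250) and (325,250). Descending to grasp.

Call:
{"op": "carry_out", "data": {"plan": [[[0, 0, 0, 0, 0.6, -18, 0], [0, 0, 0, 0, 0, -18, 0], [0, 0, 0, 0, 0, -18, 0], [0, 0, 0, 0, 0, 0, 0], [0, 0, 0, 0, 0, 0, -1]]]}}

```text
t: 2.8
position: [491.3, -174.9, 101.7]
eef_rot: [3.077, -0.63, 0.002]
force: [0.6, -0.8, 0.2]
width: 42.0
```

Call:
{"op": "carry_out", "data": {"plan": [[[0, 0, 0, 0, 0, 0, -1], [0, 0, 0, 0, 0, 0, -1], [0, 0, 0, 0, 0, 0, -1], [0, 0, 0, 0, 0, 0, -1], [0, 0, 0, 0, 0, 0, -1]]]}}

```text
t: 3.3
position: [491.3, -174.3, 101.1]
eef_rot: [3.077, -0.632, 0.002]
force: [-0.3, -0.9, 5.8]
width: 17.8
```

Run:
```python
from h import *
s=wrist('w3'); st=s['st']; print(st['t'],st['position'],st['eef_rot'],st['force'],st['ft_torque'],st['width'])
```

```text
3.3 [ 491.26729701 -174.33005078  101.0613135 ] [ 3.07707502e+00 -6.31669851e-01  1.52749512e-03] [-0.30109732 -0.89572742  5.77781575] [-0.04962733  0.16522085  0.03537963] 17.799050051114143
```

View pics/w3.png

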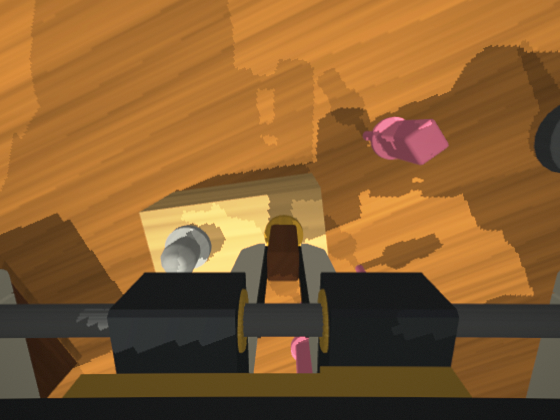

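Gripped: width 17.8 mm on the 18 mm handle. Lifting straight up.

Call:
{"op": "carry_out", "data": {"plan": [[[0, 0, 0, 0, 0, 10, -1], [0, 0, 0, 0, 0, 20, -1], [0, 0, 0, 0, 0, 30, -1], [0, 0, 0, 0, 0, 35, -1], [0, 0, 0, 0, 0, 35, -1]]]}}

```text
t: 3.85
position: [490.5, -173.8, 232.2]
eef_rot: [-3.077, 0.632, 0.001]
force: [0.2, -0.1, -1.3]
width: 17.8
```

Call:
{"op": "carry_out", "data": {"plan": [[[0, 0, 0, 0, 0, 40, -1], [0, 0, 0, 0, 0, 5, -1], [0, 0, 0, 0, 0, 0, -1], [0, 0, 0, 0, 0, 0, -1], [0, 0, 0, 0, 0, 0, -1]]]}}

```text
t: 4.35
position: [490.3, -173.8, 274.0]
eef_rot: [-3.077, 0.632, 0.004]
force: [-0.7, 0.4, -0.7]
width: 17.8
```

Run:
```python
from h import *
s=wrist('w4'); st=s['st']; print(st['t'],st['position'],st['eef_rot'],st['force'],st['ft_torque'],st['width'])
T=env.snapshot('top');S=env.snapshot('side');pickle.dump((T,S),open('ts4.pkl','wb'))
save(S['image'],'s4');save(T['image'],'t4')
c=cv2.resize(T['image'][175:255,160:255],None,fx=8,fy=7,interpolation=cv2.INTER_CUBIC);save(c,'c_cab')
c=cv2.resize(S['image'][215:330,215:320],None,fx=5,fy=5,interpolation=cv2.INTER_CUBIC);save(c,'c_cabs')
```

```text
4.35 [ 490.30296379 -173.8427952   274.04582997] [-3.07674048  0.63202254  0.00411014] [-0.74875628  0.3965951  -0.67990841] [0.11806167 0.04995351 0.03419418] 17.824451533742117
```

View pics/w4.png

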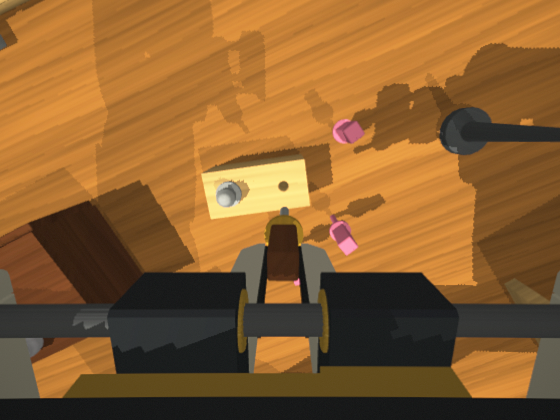

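View pics/s4.png

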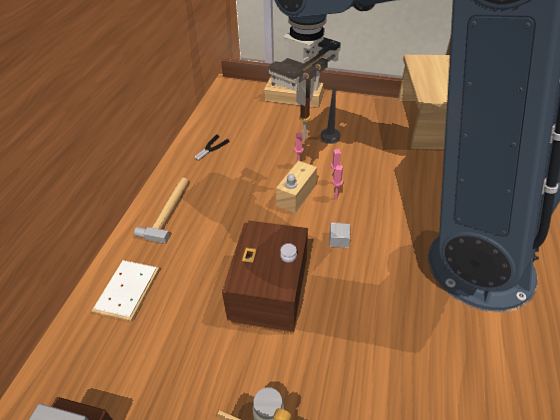

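View pics/c_cabs.png

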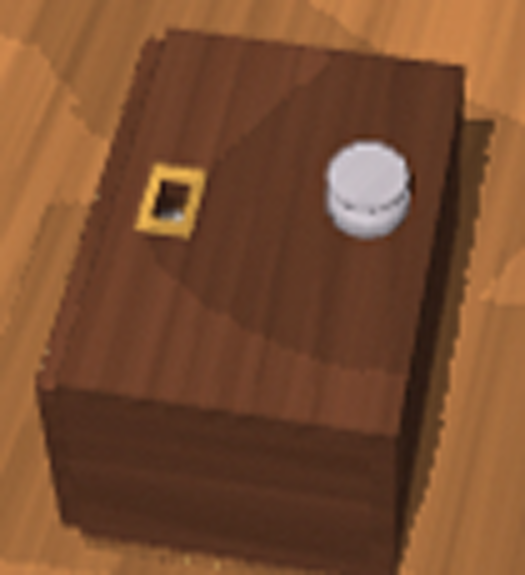

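View pics/c_cab.png

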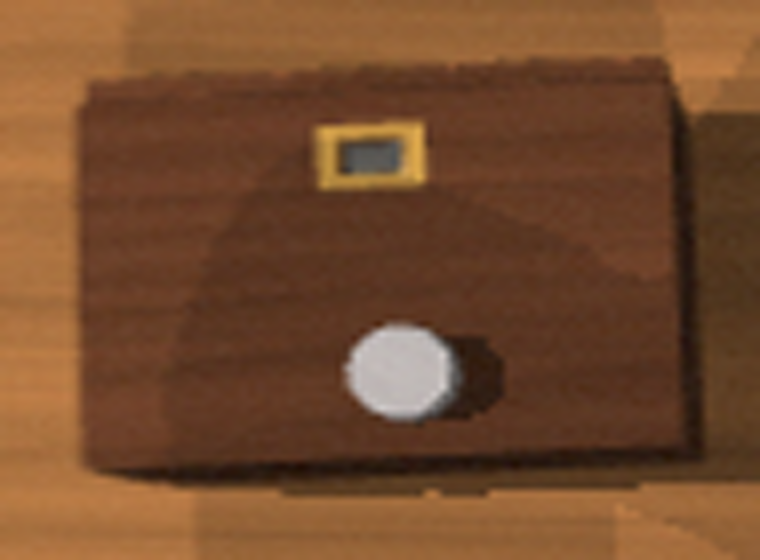

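Pulled clear: the wrist view shows the shaft tip at (284,211) in front of the collar, and the empty hole at (284,186). The brass slot shows in both fixed views, so I'll compute its position.

Run:
```python
from h import *
T,S=pickle.load(open('ts4.pkl','rb'))
a=pix2w(T,160+372.5/8-.5,175+157/7-.5,z=130); b=pix2w(S,215+171.5/5-.5,215+201.5/5-.5,z=130); print('slot',a,b)
# cabinet top corners
C=np.array([pix2w(T,160+x/8-.5,175+y/7-.5,z=130) for x,y in [(85,95),(668,72),(690,445),(92,463)]]); print(C.round(1),C.mean(0))
for i in range(4):
    d=C[(i+1)%4]-C[i]; print(np.linalg.norm(d).round(1),np.degrees(np.arctan2(d[1],d[0])).round(1))
C=np.array([pix2w(S,215+x/5-.5,215+y/5-.5,z=130) for x,y in [(165,30),(464,68),(397,434),(40,384)]]); print(C.round(1),C.mean(0))
for i in range(4):
    d=C[(i+1)%4]-C[i]; print(np.linalg.norm(d).round(1),np.degrees(np.arctan2(d[1],d[0])).round(1))
w=pickle.load(open('w4.pkl','rb'))
st=w['st']
print('tip assumed px',w2pix(w,st['position']+[0,0,-93]), 'hole meas',pix2w(w,284,186,z=70))
```

```text
slot [532.33456115 195.376163   130.        ] [531.01406858 195.96386663 130.        ]
[[555.2 293.3 130. ]
 [566.5  97.4 130. ]
 [424.1  86.9 130. ]
 [414.2 284.7 130. ]] [490.01952266 190.60880367 130.        ]
196.3 -86.7
142.8 -175.8
198.0 92.9
141.2 3.5
[[562.9  99.7 130. ]
 [422.8  90.7 130. ]
 [410.2 287.4 130. ]
 [556.1 298.3 130. ]] [488.00427404 194.01020792 130.        ]
140.4 -176.3
197.1 93.7
146.4 4.3
198.7 -88.0
tip assumed px [281.71027307 209.00195649] hole meas [ 489.12427872 -176.29039397   70.        ]
```

Call:
{"op": "carry_out", "data": {"plan": [[[0, 0, 0, 2.2, 20, 0, -1], [0, 0, 0, 4, 35, 0, -1], [0, 0, 0, 5, 45, 0, -1], [0, 0, 0, 5, 45, 0, -1], [0, 0, 0, 5, 45, 0, -1]]]}}

```text
t: 5.0
position: [511.9, 17.6, 275.2]
eef_rot: [3.077, -0.633, -0.001]
force: [0.3, -0.9, -0.4]
width: 17.8
```

Call:
{"op": "carry_out", "data": {"plan": [[[0, 0, 0, 5, 45, 0, -1], [0, 0, 0, 5, 45, 0, -1], [0, 0, 0, 4.5, 40, 0, -1], [0, 0, 0, 3.4, 30, 0, -1], [0, 0, 0, 2.3, 19.5, 0, -1]]]}}

```text
t: 5.5
position: [532.1, 197.5, 274.9]
eef_rot: [3.078, -0.63, -0.001]
force: [0.4, -0.6, 0.8]
width: 17.9
```

Call:
{"op": "carry_out", "data": {"plan": [[[0, 0, 0, 0, 0, -15, -1], [0, 0, 0, 0, 0, -10, -1], [0, 0, 0, 0, 0, 0, -1], [0, 0, 0, 0, 0, 0, -1], [0, 0, 0, 0, 0, 0, -1]]]}}

```text
t: 6.0
position: [532.6, 195.0, 251.1]
eef_rot: [-3.077, 0.633, -0.001]
force: [-0.1, 0.9, -0.8]
width: 17.5
```

Run:
```python
from h import *
s=wrist('w5'); st=s['st']; print(st['t'],st['position'],st['eef_rot'],st['force'],st['ft_torque'],st['width'])
c=cv2.resize(s['image'][160:270,230:340],None,fx=5.4,fy=5.4,interpolation=cv2.INTER_CUBIC);save(c,'c_w5')
print('pred slot px',w2pix(s,[531.7,195.6,130]),'tip px',w2pix(s,st['position']+[0,0,-93]))
S=env.snapshot('side');save(cv2.resize(S['image'][150:270,210:310],None,fx=5,fy=5,interpolation=cv2.INTER_CUBIC),'s5');pickle.dump(S,open('s5.pkl','wb'))
```

```text
6.0 [532.62927691 195.04319433 251.11003703] [-3.07672657e+00  6.33143034e-01 -1.14618966e-03] [-0.14114295  0.89845471 -0.81803766] [ 0.07726835  0.07109273 -0.00782228] 17.454010003002875
pred slot px [281.66865085 203.08325359] tip px [281.7575183  209.32605553]
```

View pics/c_w5.png

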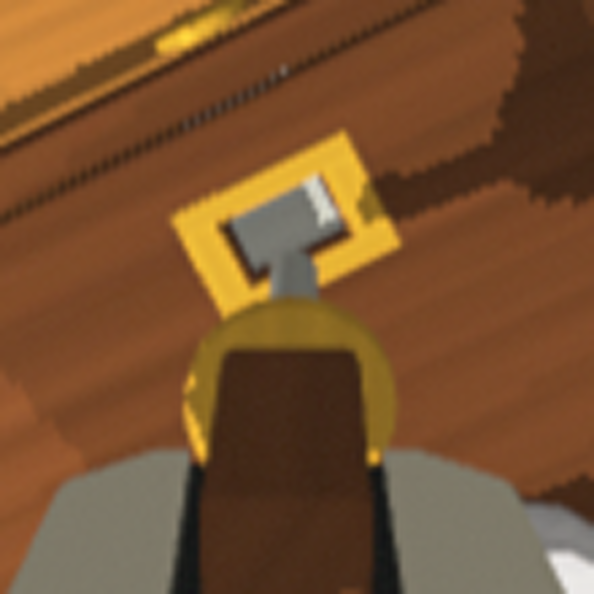

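View pics/s5.png

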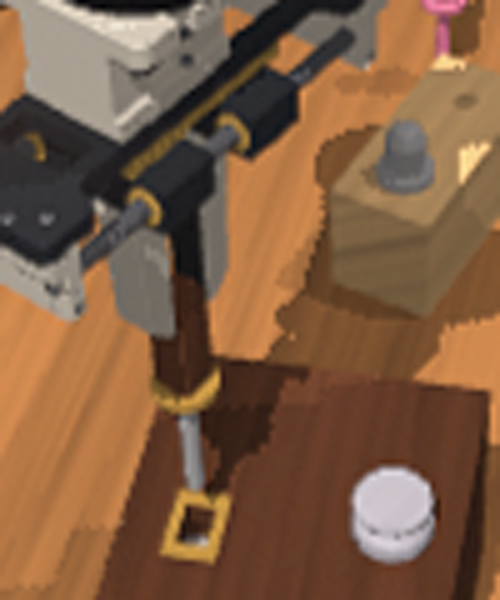

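The wrist crop shows the brass frame centred at crop (287,226) and the shaft's tip end at about (294,260), just on the slot's near side. I'll work out the relative offset from this one camera and cross-check it with the side view.

Run:
```python
from h import *
s=pickle.load(open('w5.pkl','rb')); st=s['st']
f=lambda x,y,z:pix2w(s,230+(x+.5)/5.4-.5,160+(y+.5)/5.4-.5,z=z)
C=np.array([f(x,y,130) for x,y in [(172,216),(345,130),(402,243)]]); sl=(C[0]+C[2])/2; print('slot outer',C.round(1),sl)
I=np.array([f(x,y,130) for x,y in [(223,226),(318,175),(352,235),(258,281)]]); print('inner',I.round(1),I.mean(0))
for y in (256,260,264):
    t=f(294,y,158); print('tip',t.round(1),'slot-tip',(sl-t).round(1))
print('grip axis',st['position'])
# side view: tip at lower end of shaft
S=pickle.load(open('s5.pkl','rb')); g=lambda x,y,z:pix2w(S,210+x/5-.5,150+y/5-.5,z=z)
print('side slot',g(197,527,130),'shaft line',g(190,420,218),g(195,487,158))
print('side proj of tip', (w2pix(S,st['position']+[0,0,-93])-[209.5,149.5])*5, (w2pix(S,st['position']+[0,0,-31])-[209.5,149.5])*5)
```

```text
slot outer [[543.  212.8 130. ]
 [545.3 177.  130. ]
 [521.3 175.5 130. ]] [532.1911035  194.16145057 130.        ]
inner [[537.5 204.9 130. ]
 [539.5 184.9 130. ]
 [526.5 183.5 130. ]
 [525.2 203.1 130. ]] [532.17180204 194.09182687 130.        ]
tip [533.8 192.3 158. ] slot-tip [ -1.6   1.9 -28. ]
tip [533.2 192.5 158. ] slot-tip [ -1.    1.6 -28. ]
tip [532.5 192.8 158. ] slot-tip [ -0.3   1.3 -28. ]
grip axis [532.62927691 195.04319433 251.11003703]
side slot [530.72384332 196.17707388 130.        ] shaft line [524.16400972 209.83159393 218.        ] [529.80066019 196.46572573 158.        ]
side proj of tip [189.57682135 483.10944856] [180.21245904 386.11907197]
```

Run:
```python
from h import *
S=pickle.load(open('s5.pkl','rb'))
save(cv2.resize(S['image'][220:268,235:265],None,fx=14,fy=12,interpolation=cv2.INTER_CUBIC),'s5b')
s=pickle.load(open('w5.pkl','rb'))
save(cv2.resize(s['image'][180:225,260:310],None,fx=14,fy=13,interpolation=cv2.INTER_CUBIC),'w5b')
```

```text
(no output)
```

View pics/s5b.png

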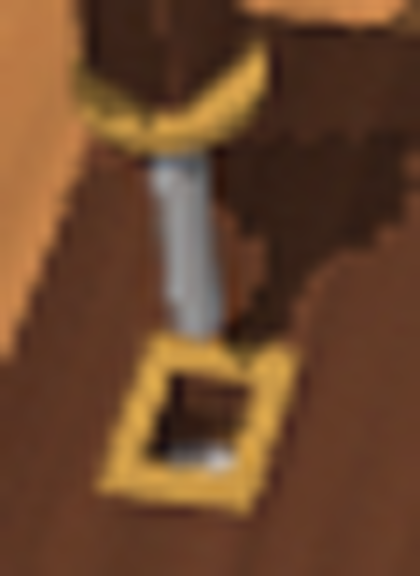

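View pics/w5b.png

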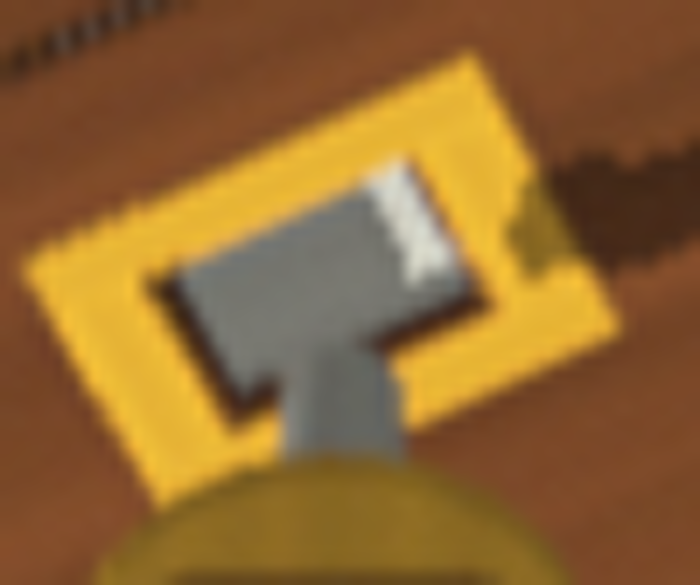

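Slot minus tip is about (+0.6, +0.8) mm, agreeing within 1–2 mm between the wrist, side and kinematic estimates. Applying it and descending to 5 mm above the mouth.

Call:
{"op": "carry_out", "data": {"plan": [[[0, 0, 0, 0.6, 0.8, -5, -1], [0, 0, 0, 0, 0, -10, -1], [0, 0, 0, 0, 0, -8, -1], [0, 0, 0, 0, 0, 0, -1], [0, 0, 0, 0, 0, 0, -1]]]}}

```text
t: 6.6
position: [532.8, 196.1, 227.2]
eef_rot: [3.077, -0.632, -0.001]
force: [0.5, 1.5, -0.2]
width: 17.8
```

Run:
```python
from h import *
s=wrist('w6'); st=s['st']; print(st['t'],st['position'],st['eef_rot'],st['force'],st['ft_torque'],st['width'])
a=cv2.resize(s['image'][180:240,250:320],None,fx=6,fy=6,interpolation=cv2.INTER_CUBIC)
S=env.snapshot('side');b=cv2.resize(S['image'][215:275,225:275],None,fx=7,fy=6,interpolation=cv2.INTER_CUBIC)
save(np.hstack([a,b]),'c6')
```

```text
6.6 [532.83680809 196.13561007 227.21355244] [ 3.07702351e+00 -6.32067456e-01 -8.68877423e-04] [ 0.53332827  1.50797232 -0.24669337] [ 0.03483456 -0.03535495 -0.0305335 ] 17.78839267242795
```

View pics/c6.png

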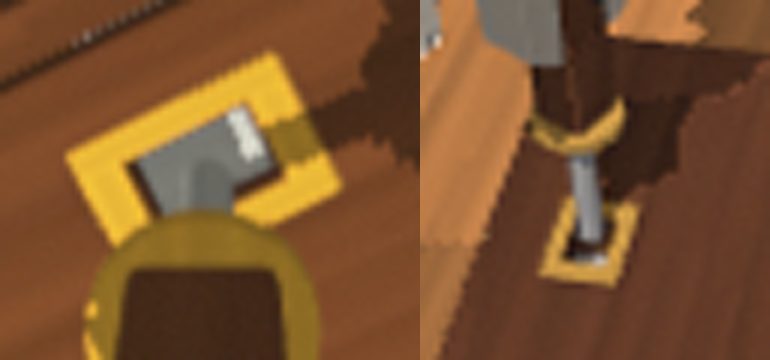

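The tip is over the opening in both views: side tip at (590,238) with the hole centred at about (591,243), wrist tip at about (208,183) against (204,172). A small +x nudge, then down in small steps.

Call:
{"op": "carry_out", "data": {"plan": [[[0, 0, 0, 0.7, -0.3, -1, -1], [0, 0, 0, 0, 0, -1.5, -1], [0, 0, 0, 0, 0, -1.5, -1], [0, 0, 0, 0, 0, -1, -1], [0, 0, 0, 0, 0, 0, -1]]]}}

```text
t: 7.2
position: [533.6, 195.9, 222.4]
eef_rot: [3.077, -0.632, -0.0]
force: [0.4, 0.7, -1.0]
width: 18.0
```

Call:
{"op": "carry_out", "data": {"plan": [[[0, 0, 0, 0, 0, -1, -1], [0, 0, 0, 0, 0, -1, -1], [0, 0, 0, 0, 0, -0.5, -1], [0, 0, 0, 0, 0, 0, -1], [0, 0, 0, 0, 0, 0, -1]]]}}

```text
t: 7.7
position: [533.6, 195.9, 220.0]
eef_rot: [3.077, -0.632, 0.0]
force: [-0.7, -0.4, -1.0]
width: 17.6
```

Call:
{"op": "carry_out", "data": {"plan": [[[0, 0, 0, 0, 0, -1, -1], [0, 0, 0, 0, 0, -1, -1], [0, 0, 0, 0, 0, -1, -1], [0, 0, 0, 0, 0, 0, -1], [0, 0, 0, 0, 0, 0, -1]]]}}

```text
t: 8.2
position: [533.6, 195.9, 217.0]
eef_rot: [3.077, -0.632, -0.0]
force: [-0.6, -0.5, -1.1]
width: 17.6
```

The tip is about 6 mm below the mouth with no contact force. Continuing to just above the highest possible pad.

Call:
{"op": "carry_out", "data": {"plan": [[[0, 0, 0, 0, 0, -1.5, -1], [0, 0, 0, 0, 0, -1.5, -1], [0, 0, 0, 0, 0, -1.5, -1], [0, 0, 0, 0, 0, -1, -1], [0, 0, 0, 0, 0, 0, -1]]]}}

```text
t: 8.7
position: [533.6, 195.9, 211.3]
eef_rot: [3.077, -0.632, -0.0]
force: [0.7, 0.2, -0.7]
width: 17.6
```

Call:
{"op": "carry_out", "data": {"plan": [[[0, 0, 0, 0, 0, -1, -1], [0, 0, 0, 0, 0, -1, -1], [0, 0, 0, 0, 0, -1, -1], [0, 0, 0, 0, 0, 0, -1], [0, 0, 0, 0, 0, 0, -1]]]}}

```text
t: 9.2
position: [533.6, 195.9, 208.5]
eef_rot: [3.077, -0.632, -0.0]
force: [0.1, 0.2, -2.3]
width: 18.0
```

Call:
{"op": "carry_out", "data": {"plan": [[[0, 0, 0, 0, 0, -1, -1], [0, 0, 0, 0, 0, -1, -1], [0, 0, 0, 0, 0, -1, -1], [0, 0, 0, 0, 0, 0, -1], [0, 0, 0, 0, 0, 0, -1]]]}}

```text
t: 9.7
position: [533.6, 195.9, 205.5]
eef_rot: [3.077, -0.632, -0.0]
force: [0.4, 0.6, -0.2]
width: 17.7
```

Call:
{"op": "carry_out", "data": {"plan": [[[0, 0, 0, 0, 0, -1, -1], [0, 0, 0, 0, 0, -1, -1], [0, 0, 0, 0, 0, -1, -1], [0, 0, 0, 0, 0, 0, -1], [0, 0, 0, 0, 0, 0, -1]]]}}

```text
t: 10.2
position: [533.6, 195.9, 202.5]
eef_rot: [3.077, -0.632, -0.0]
force: [0.6, 0.1, -1.2]
width: 17.4
```

Call:
{"op": "carry_out", "data": {"plan": [[[0, 0, 0, 0, 0, -1, -1], [0, 0, 0, 0, 0, -1, -1], [0, 0, 0, 0, 0, 0, -1], [0, 0, 0, 0, 0, 0, -1], [0, 0, 0, 0, 0, 0, -1]]]}}

```text
t: 10.7
position: [533.6, 195.9, 200.5]
eef_rot: [-3.077, 0.632, -0.0]
force: [-0.1, -0.4, -0.6]
width: 17.7
```

Call:
{"op": "carry_out", "data": {"plan": [[[0, 0, 0, 0, 0, -1, -1], [0, 0, 0, 0, 0, -1, -1], [0, 0, 0, 0, 0, 0, -1], [0, 0, 0, 0, 0, 0, -1], [0, 0, 0, 0, 0, 0, -1]]]}}

```text
t: 11.2
position: [533.7, 195.9, 198.5]
eef_rot: [-3.077, 0.632, -0.0]
force: [-0.1, -0.3, -0.6]
width: 17.5
```

Call:
{"op": "carry_out", "data": {"plan": [[[0, 0, 0, 0, 0, -1, -1], [0, 0, 0, 0, 0, -1, -1], [0, 0, 0, 0, 0, 0, -1], [0, 0, 0, 0, 0, 0, -1], [0, 0, 0, 0, 0, 0, -1]]]}}

```text
t: 11.7
position: [533.8, 195.9, 196.8]
eef_rot: [-3.077, 0.632, -0.001]
force: [-0.1, 0.2, 3.4]
width: 17.9
```

Contact: about 4.4 N over baseline at TCP z ≈ 197, tip about 26 mm below the mouth, which is within the given range. Pressing on gently.

Call:
{"op": "carry_out", "data": {"plan": [[[0, 0, 0, 0, 0, -1, -1], [0, 0, 0, 0, 0, -1, -1], [0, 0, 0, 0, 0, -1, -1], [0, 0, 0, 0, 0, -1, -1], [0, 0, 0, 0, 0, 0, -1]]]}}

```text
t: 12.2
position: [533.8, 195.9, 192.6]
eef_rot: [-3.077, 0.632, -0.001]
force: [0.7, -0.4, 5.0]
width: 17.3
```

Call:
{"op": "carry_out", "data": {"plan": [[[0, 0, 0, 0, 0, -1, -1], [0, 0, 0, 0, 0, -1, -1], [0, 0, 0, 0, 0, 0, -1], [0, 0, 0, 0, 0, 0, -1], [0, 0, 0, 0, 0, 0, -1]]]}}

```text
t: 12.7
position: [533.8, 195.9, 190.7]
eef_rot: [-3.077, 0.632, -0.001]
force: [0.2, -1.2, 7.0]
width: 17.6
```

Run:
```python
from h import *
st=env.sense(); print(st['t'],st['position'],st['force'])
S=env.snapshot('side');save(cv2.resize(S['image'][180:340,140:330],None,fx=4,fy=3.7,interpolation=cv2.INTER_CUBIC),'s7')
```

```text
12.7 [533.81170183 195.93036754 190.74479283] [ 0.1807405  -1.18614866  7.02390022]
```

View pics/s7.png

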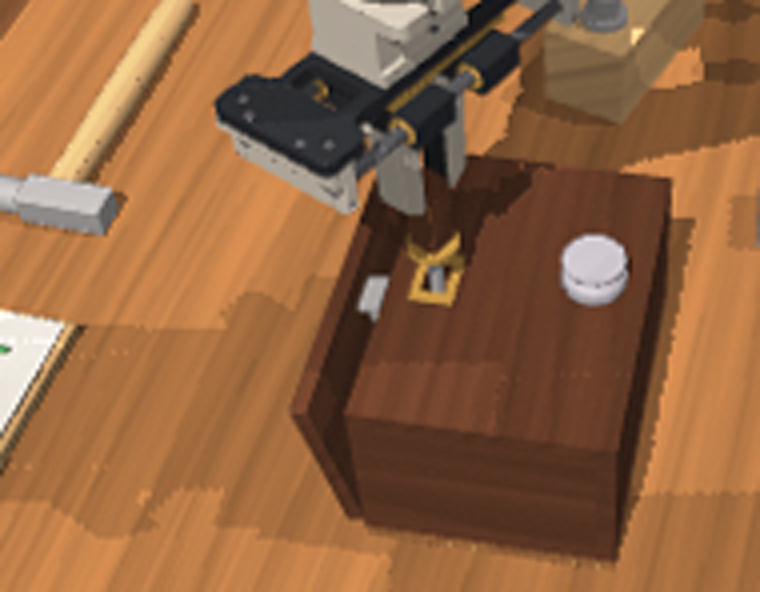

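The door is off its hook and already visibly ajar, with its edge at (300,410) and the gap in front of the cabinet. I'll hold still while it falls.

Call:
{"op": "carry_out", "data": {"plan": [[[0, 0, 0, 0, 0, 0, -1], [0, 0, 0, 0, 0, 0, -1], [0, 0, 0, 0, 0, 0, -1], [0, 0, 0, 0, 0, 0, -1], [0, 0, 0, 0, 0, 0, -1]]]}}

```text
t: 13.25
position: [533.8, 195.9, 190.7]
eef_rot: [-3.077, 0.632, -0.001]
force: [-0.2, -0.9, 6.6]
width: 17.7
```

Call:
{"op": "carry_out", "data": {"plan": [[[0, 0, 0, 0, 0, 0, -1], [0, 0, 0, 0, 0, 0, -1], [0, 0, 0, 0, 0, 0, -1], [0, 0, 0, 0, 0, 0, -1], [0, 0, 0, 0, 0, 0, -1]]]}}

```text
t: 13.75
position: [533.8, 195.9, 190.7]
eef_rot: [-3.077, 0.632, -0.001]
force: [0.1, -0.2, 5.5]
width: 17.6
```

Call:
{"op": "carry_out", "data": {"plan": [[[0, 0, 0, 0, 0, 0, -1], [0, 0, 0, 0, 0, 0, -1], [0, 0, 0, 0, 0, 0, -1], [0, 0, 0, 0, 0, 0, -1], [0, 0, 0, 0, 0, 0, -1]]]}}

```text
t: 14.25
position: [533.8, 195.9, 190.7]
eef_rot: [-3.077, 0.632, -0.001]
force: [-0.4, -0.4, 5.7]
width: 18.2
```

Call:
{"op": "carry_out", "data": {"plan": [[[0, 0, 0, 0, 0, 0, -1], [0, 0, 0, 0, 0, 0, -1], [0, 0, 0, 0, 0, 0, -1], [0, 0, 0, 0, 0, 0, -1], [0, 0, 0, 0, 0, 0, -1]]]}}

```text
t: 14.75
position: [533.8, 195.9, 190.7]
eef_rot: [-3.077, 0.632, -0.001]
force: [0.2, 0.2, 6.1]
width: 17.6
```

Run:
```python
from h import *
st=env.sense(); print(st['t'],st['position'],st['force'])
S=env.snapshot('side');save(cv2.resize(S['image'][180:340,140:330],None,fx=4,fy=3.7,interpolation=cv2.INTER_CUBIC),'s8')
```

```text
14.75 [533.81403866 195.92581792 190.74704603] [0.20012339 0.24032647 6.08028211]
```

View pics/s8.png

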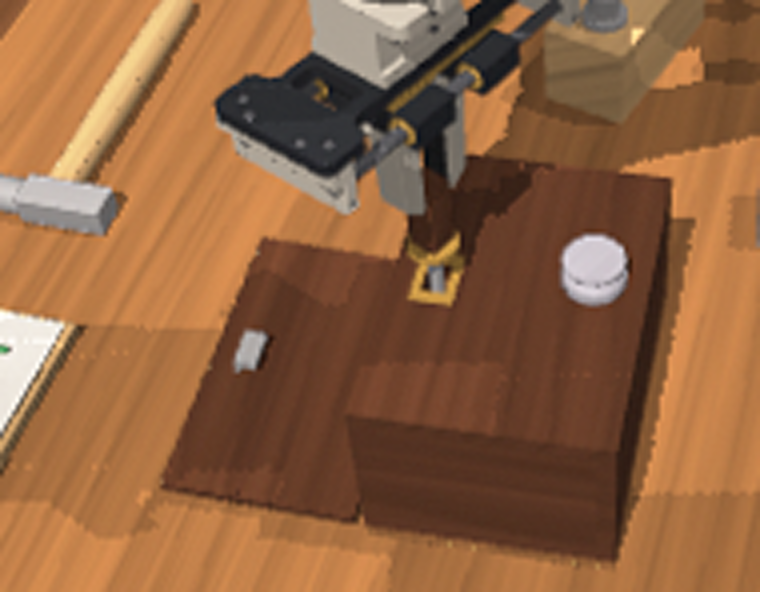

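The door lies flat, fully open, in front of the cabinet (strike plate at (250,350)). Withdrawing straight up, then back over the stand.

Call:
{"op": "carry_out", "data": {"plan": [[[0, 0, 0, 0, 0, 5, -1], [0, 0, 0, 0, 0, 12, -1], [0, 0, 0, 0, 0, 22, -1], [0, 0, 0, 0, 0, 25, -1], [0, 0, 0, 0, 0, 20, -1]]]}}

```text
t: 15.3
position: [533.5, 195.8, 276.2]
eef_rot: [-3.077, 0.632, -0.0]
force: [0.1, -0.0, -0.7]
width: 17.9
```

Call:
{"op": "carry_out", "data": {"plan": [[[0, 0, 0, -2.3, -20, 0, -1], [0, 0, 0, -4, -35, 0, -1], [0, 0, 0, -5, -45, 0, -1], [0, 0, 0, -5, -45, 0, -1], [0, 0, 0, -5.5, -45, 0, -1]]]}}

```text
t: 15.8
position: [511.1, 4.4, 274.9]
eef_rot: [3.077, -0.631, -0.001]
force: [1.3, -0.2, -0.7]
width: 17.8
```

Call:
{"op": "carry_out", "data": {"plan": [[[0, 0, 0, -5.5, -45, 0, -1], [0, 0, 0, -5.5, -45, 0, -1], [0, 0, 0, -4.5, -40, 0, -1], [0, 0, 0, -3.3, -30, 0, -1], [0, 0, 0, -2.2, -20, 0, -1]]]}}

```text
t: 16.3
position: [490.1, -176.1, 274.8]
eef_rot: [3.077, -0.635, -0.001]
force: [0.1, -0.5, -0.2]
width: 18.1
```

Call:
{"op": "carry_out", "data": {"plan": [[[0, 0, 0, 0, 0, -30, -1], [0, 0, 0, 0, 0, -30, -1], [0, 0, 0, 0, 0, -20, -1], [0, 0, 0, 0, 0, 0, -1], [0, 0, 0, 0, 0, 0, -1]]]}}

```text
t: 16.8
position: [491.0, -174.2, 195.3]
eef_rot: [3.077, -0.632, -0.0]
force: [0.3, -0.1, -0.3]
width: 17.6
```

Run:
```python
from h import *
s=wrist('w9'); st=s['st']; print(st['t'],st['position'],st['eef_rot'],st['force'],st['width'])
a=cv2.resize(s['image'][180:240,250:320],None,fx=6,fy=6,interpolation=cv2.INTER_CUBIC)
S=env.snapshot('side');b=cv2.resize(S['image'][115:205,265:330],None,fx=5,fy=4,interpolation=cv2.INTER_CUBIC)
save(np.hstack([a,b]),'c9'); pickle.dump(S,open('s9.pkl','wb'))
print(w2pix(s,st['position']+[0,0,-93]), w2pix(s,[489.8,-175.9,70]))
```

```text
16.8 [ 490.97617278 -174.1682315   195.31973738] [ 3.07735360e+00 -6.32058016e-01 -4.45348924e-05] [ 0.27590624 -0.05887872 -0.34314941] 17.557593055376127
[281.70275839 209.26088289] [283.76924256 201.36348925]
```

View pics/c9.png

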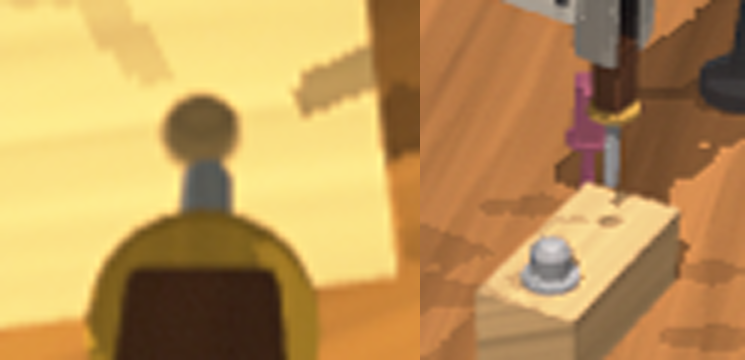

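The wrist crop shows the hole at (200,129) and the tip at about (207,184). Computing the offset at their heights.

Run:
```python
from h import *
s=pickle.load(open('w9.pkl','rb')); f=lambda x,y,z:pix2w(s,250+(x+.5)/6-.5,180+(y+.5)/6-.5,z=z)
h=f(200.5,127,70); t=f(207,184,102.3); print(h,t,h-t)
print(s['st']['position'])
```

```text
[ 490.7000498  -175.43302818   70.        ] [ 489.2426136  -175.80434527  102.3       ] [  1.4574362    0.37131709 -32.3       ]
[ 490.97617278 -174.1682315   195.31973738]
```

Call:
{"op": "carry_out", "data": {"plan": [[[0, 0, 0, 0.8, 0.1, -8, -1], [0, 0, 0, 0, 0, -10, -1], [0, 0, 0, 0, 0, -7, -1], [0, 0, 0, 0, 0, 0, -1], [0, 0, 0, 0, 0, 0, -1]]]}}

```text
t: 17.4
position: [491.6, -174.0, 169.4]
eef_rot: [-3.077, 0.632, 0.001]
force: [0.1, -0.1, -0.9]
width: 17.9
```

Run:
```python
from h import *
s=wrist('w10'); st=s['st']; print(st['t'],st['position'],st['eef_rot'],st['force'],st['width'])
a=cv2.resize(s['image'][180:240,250:320],None,fx=6,fy=6,interpolation=cv2.INTER_CUBIC)
S=env.snapshot('side');b=cv2.resize(S['image'][125:205,275:325],None,fx=7,fy=4.5,interpolation=cv2.INTER_CUBIC)
save(np.hstack([a,b]),'c10')
```

```text
17.4 [ 491.60525251 -174.01263584  169.3510512 ] [-3.07721736e+00  6.32145294e-01  6.35054871e-04] [ 0.0977317  -0.12307279 -0.90681114] 17.938913784787466
```

View pics/c10.png

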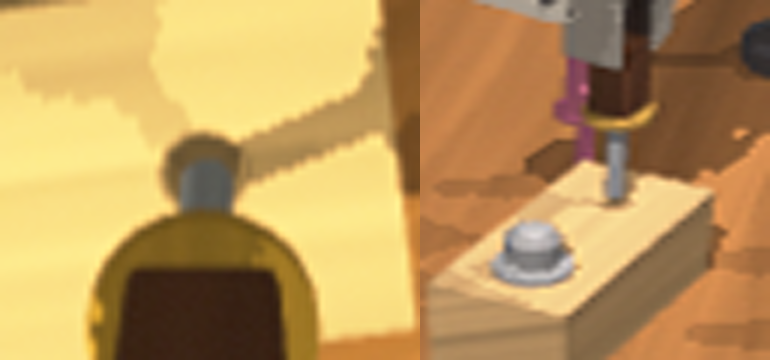

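Nearly concentric: hole centre about (202,171) with its remaining parallax, tip (207,182). A nudge of (0.3, 0.6) mm, then gently in.

Call:
{"op": "carry_out", "data": {"plan": [[[0, 0, 0, 0.3, 0.6, -1.5, -1], [0, 0, 0, 0, 0, -2, -1], [0, 0, 0, 0, 0, -2, -1], [0, 0, 0, 0, 0, -2, -1], [0, 0, 0, 0, 0, -1.5, -1]]]}}

```text
t: 18.0
position: [491.9, -173.4, 160.3]
eef_rot: [-3.077, 0.632, 0.0]
force: [-0.2, 0.9, -1.7]
width: 17.7
```

Call:
{"op": "carry_out", "data": {"plan": [[[0, 0, 0, 0, 0, -2, -1], [0, 0, 0, 0, 0, -3, -1], [0, 0, 0, 0, 0, -3, -1], [0, 0, 0, 0, 0, -1, -1], [0, 0, 0, 0, 0, 0, -1]]]}}

```text
t: 18.5
position: [491.9, -173.4, 151.3]
eef_rot: [-3.077, 0.632, 0.0]
force: [0.4, 0.4, -0.9]
width: 17.6
```

In the hole by 12 mm with no force. Continuing down.

Call:
{"op": "carry_out", "data": {"plan": [[[0, 0, 0, 0, 0, -4, -1], [0, 0, 0, 0, 0, -5, -1], [0, 0, 0, 0, 0, -5, -1], [0, 0, 0, 0, 0, -5, -1], [0, 0, 0, 0, 0, -4, -1]]]}}

```text
t: 19.0
position: [491.8, -173.4, 127.9]
eef_rot: [-3.077, 0.632, 0.001]
force: [0.4, -1.0, -1.3]
width: 17.6
```

Call:
{"op": "carry_out", "data": {"plan": [[[0, 0, 0, 0, 0, -5, -1], [0, 0, 0, 0, 0, -5, -1], [0, 0, 0, 0, 0, -5, -1], [0, 0, 0, 0, 0, -4, -1], [0, 0, 0, 0, 0, 0, -1]]]}}

```text
t: 19.5
position: [491.6, -173.3, 108.9]
eef_rot: [-3.077, 0.632, 0.001]
force: [0.4, -0.2, -2.5]
width: 17.8
```

Call:
{"op": "carry_out", "data": {"plan": [[[0, 0, 0, 0, 0, -1.5, -1], [0, 0, 0, 0, 0, -1.5, -1], [0, 0, 0, 0, 0, 0, -1], [0, 0, 0, 0, 0, 0, -1], [0, 0, 0, 0, 0, 0, -1]]]}}

```text
t: 20.0
position: [492.0, -173.4, 106.6]
eef_rot: [3.077, -0.632, 0.0]
force: [0.2, -0.2, -0.7]
width: 17.8
```

Call:
{"op": "carry_out", "data": {"plan": [[[0, 0, 0, 0, 0, -1.5, -1], [0, 0, 0, 0, 0, -1.5, -1], [0, 0, 0, 0, 0, 0, -1], [0, 0, 0, 0, 0, 0, -1], [0, 0, 0, 0, 0, 0, -1]]]}}

```text
t: 20.5
position: [491.9, -173.4, 103.5]
eef_rot: [-3.077, 0.632, -0.0]
force: [0.3, 0.1, -1.7]
width: 17.5
```

Call:
{"op": "carry_out", "data": {"plan": [[[0, 0, 0, 0, 0, -1, -1], [0, 0, 0, 0, 0, 0, -1], [0, 0, 0, 0, 0, 0, -1], [0, 0, 0, 0, 0, 0, -1], [0, 0, 0, 0, 0, 0, -1]]]}}

```text
t: 21.0
position: [491.9, -173.4, 102.5]
eef_rot: [-3.077, 0.632, -0.0]
force: [0.0, -0.4, -1.5]
width: 17.4
```

Call:
{"op": "carry_out", "data": {"plan": [[[0, 0, 0, 0, 0, -1, -1], [0, 0, 0, 0, 0, 0, -1], [0, 0, 0, 0, 0, 0, -1], [0, 0, 0, 0, 0, 0, -1], [0, 0, 0, 0, 0, 0, -1]]]}}

```text
t: 21.5
position: [491.9, -173.4, 101.5]
eef_rot: [-3.077, 0.632, 0.0]
force: [0.8, -0.6, -0.2]
width: 17.3
```

Call:
{"op": "carry_out", "data": {"plan": [[[0, 0, 0, 0, 0, -0.5, -1], [0, 0, 0, 0, 0, 0, -1], [0, 0, 0, 0, 0, 0, -1], [0, 0, 0, 0, 0, 0, -1], [0, 0, 0, 0, 0, 0, -1]]]}}

```text
t: 22.0
position: [492.0, -173.4, 101.1]
eef_rot: [3.077, -0.632, 0.0]
force: [0.2, 0.2, 1.1]
width: 17.3
```

Collar on the block: force has turned upward at z = 101.1, the same height as at the grasp. Releasing to half opening only, because the doming punch is close, then rising.

Call:
{"op": "carry_out", "data": {"plan": [[[0, 0, 0, 0, 0, 0, -0.5], [0, 0, 0, 0, 0, 0, -0.3], [0, 0, 0, 0, 0, 0, 0], [0, 0, 0, 0, 0, 0, 0], [0, 0, 0, 0, 0, 0, 0]]]}}

```text
t: 22.5
position: [491.9, -173.4, 101.0]
eef_rot: [-3.077, 0.632, 0.0]
force: [-0.3, 0.3, 0.0]
width: 45.6
```

Run:
```python
from h import *
s=wrist('w11'); st=s['st']; print(st['t'],st['position'],st['force'],st['width'])
a=cv2.resize(s['image'][180:290,210:350],None,fx=3.5,fy=4,interpolation=cv2.INTER_CUBIC)
save(a,'c11')
```

```text
22.5 [ 491.88788177 -173.41079063  100.97942691] [-0.32239266  0.34606547  0.00820515] 45.62991810441194
```

View pics/c11.png

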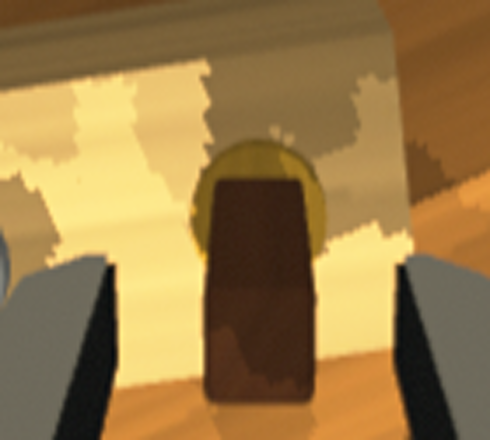

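The fingers are clear on both sides of the handle, and it stands square with its collar on the block. Rising straight up and moving aside.

Call:
{"op": "carry_out", "data": {"plan": [[[0, 0, 0, 0, 0, 8, 0], [0, 0, 0, 0, 0, 20, 0], [0, 0, 0, 0, 0, 35, 0], [0, 0, 0, 0, 0, 40, 0], [0, 0, 0, 0, 0, 40, 0]]]}}

```text
t: 23.05
position: [491.6, -173.3, 246.1]
eef_rot: [3.077, -0.632, 0.0]
force: [0.0, -1.2, 0.8]
width: 46.3
```

Call:
{"op": "carry_out", "data": {"plan": [[[0, 0, 0, -20, 0, 30, 0], [0, 0, 0, -25, 0, 10, 0], [0, 0, 0, -15, 0, 0, 0], [0, 0, 0, 0, 0, 0, 0], [0, 0, 0, 0, 0, 0, 0]]]}}

```text
t: 23.55
position: [432.2, -173.5, 284.4]
eef_rot: [3.077, -0.633, 0.001]
force: [-0.3, 0.5, -0.0]
width: 46.8
```

Run:
```python
from h import *
s=wrist('w12'); st=s['st']; print(st['t'],st['position'],st['force'],st['width'])
S=env.snapshot('side');save(S['image'],'s12');save(cv2.resize(S['image'][130:215,260:350],None,fx=6,fy=6,interpolation=cv2.INTER_CUBIC),'c12')
T=env.snapshot('top');save(T['image'],'t12');save(cv2.resize(T['image'][160:260,150:370],None,fx=3.5,fy=4,interpolation=cv2.INTER_CUBIC),'ct12')
for u,v in [(249,255),(288,252)]: print(pix2w(S,u,v).round(1))
print(pix2w(T,210,228).round(1),pix2w(T,318,210).round(1))
# door depth
print([pix2w(T,u,v).round(0).tolist() for u,v in [(190,150),(206,160),(225,155)]])
```

```text
23.55 [ 432.18339858 -173.47209001  284.38887337] [-0.27937159  0.52010012 -0.04758592] 46.75377988221434
[5.671e+02 1.002e+02 1.000e-01]
[445.7 187.3 154. ]
[447.3 178.6 154.3] [ 504.5 -106.2  104.8]
[[696.0, 270.0, 1.0], [660.0, 216.0, 24.0], [676.0, 161.0, 22.0]]
```

View pics/s12.png

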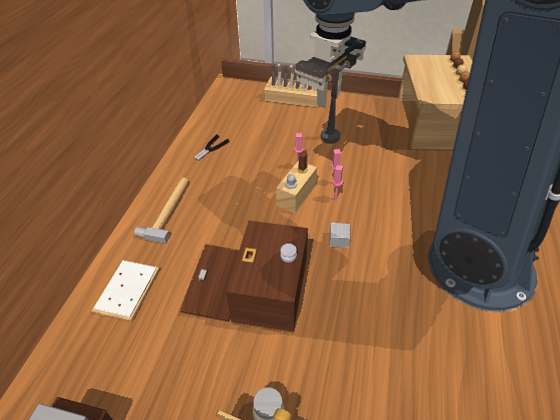

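View pics/c12.png

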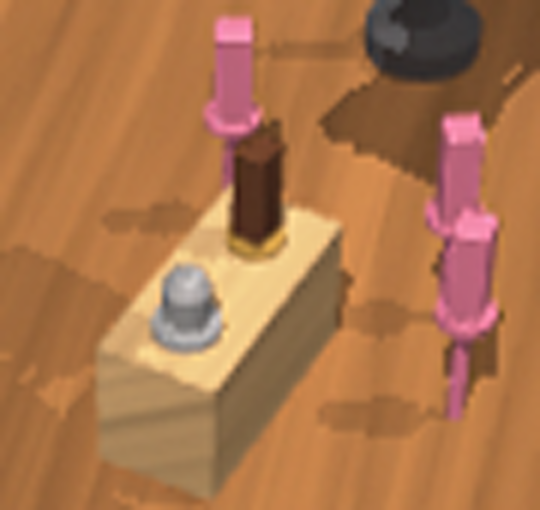

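View pics/w12.png

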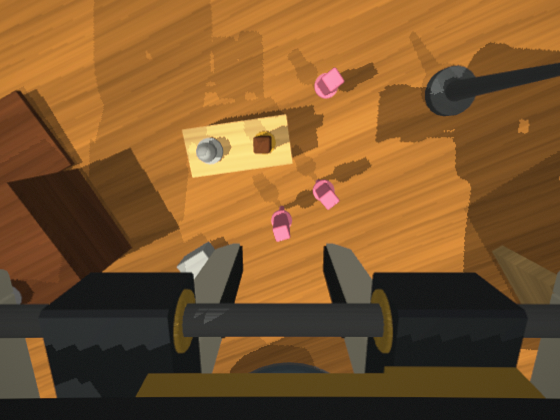

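View pics/t12.png

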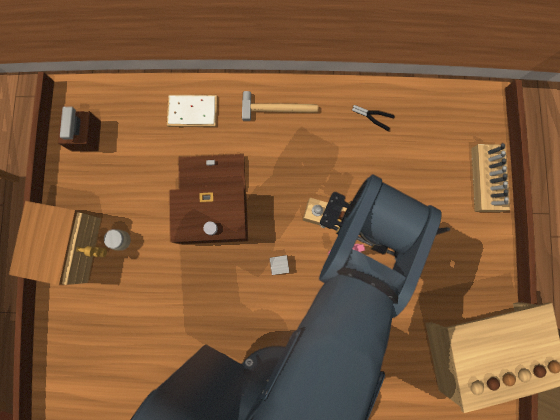

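The final views show the door flat open (side (212,280), top (212,170)), and the punch upright with its collar on the block (crop (258,195)), just as at the start. The tin, doming punch, jar, mandrel and pink punches have not moved. I'll run one numeric check of the punch and then hand in.

Run:
```python
from h import *
S=env.snapshot('side'); print('handle top',pix2w(S,303,155).round(1),'before 487.1 -169.1 126.5')
w=pickle.load(open('w12.pkl','rb')); print('wrist handle top',pix2w(w,262,145).round(1))
print(env.job_done(), env.sense()['t'])
```

```text
handle top [ 487.4 -170.7  125.2] before 487.1 -169.1 126.5
wrist handle top [ 490.2 -175.3  126.9]
the job is handed in; nothing more can be done
the job is handed in; nothing more can be done
```

I opened the cabinet with the slim punch and put the punch back in its own hole. The job was handed in at about 24 s of the 58 s allowed. `env.job_done()` gave no verdict.

- **Opening the door:** I felt the hook's pad about 26 mm below the slot's mouth. I pressed it about 6–7 mm further, and the highest force read was about 7 N (about 8 N over the reading before contact), against the 20 N limit. I held there until the door lay flat in front of the cabinet.
- **Returning the punch:** I lowered it until its collar touched the block, at TCP z 101.1, the same height as when I gripped it. Then I let go and backed off.

**Last checks:**
- The wrist view puts the handle top at z 126.9 mm, where 127 is expected with the collar seated.
- At the same picture pixel, the side view gives z 125.2 mm against 126.5 at the start. That is within the 2 mm calibration, and the picture shows the punch upright with its collar down.
- The tin and doming punch measured where they were, within about 1 mm. The jar, mandrel and pink look-alikes look unmoved in the pictures.

Nothing failed. The camera estimates of the slot and hole differed by only 1–2 mm from each other and from the arm's own position.

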